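# Fit the slide carrier and lock it with the push-to-turn dial

### The arm

A 6-joint arm with a two-finger parallel gripper is mounted at the origin on the work surface. World frame = base frame: x ahead of the robot, y to its left, z up, the work surface at z = 0. Lengths are in m, angles in degrees, forces in N, time in s.
With the tool pointing down it reaches from about 0.4 to 0.825 m from the base axis. Payload 7 kg.
Tool frame: the origin (TCP) lies at the very end of the fingers, on their centre line; the grasp point (between the pads) lies 19 mm behind it (r.grasp_offset is the z of the grasp point in the tool frame, in m); z points along the fingers, y is the direction in which the jaws open and shut (so a half turn about z gives the same grasp; the last joint's range is limited). The gripper opens to 88 mm and grips with 3 to 60 N. Pads are 19 mm wide; open, the fingers measure 130 mm over their backs; the gripper's body (78 mm by 193 mm) begins 47 mm behind the grasp point.
Start: joints at [84.746, 20.546, 0.682, 0, -70.136, -16.507], TCP at [0.25, 0.627, 0.227] pointing down, gripper open.
Joint ranges: [-176.03, 176.03], [-82.01, 121.73], [-58.28, 71.71], [-173.87, 95.51], [-174.79, -0.11], [-173.66, 173.66]. Speed limits (degrees/s): [136.94, 136.94, 172.46, 180, 180, 180].

### API

Orientations are given as [roll, pitch, yaw] about the fixed x, y, z axes, in that order (R = Rz(yaw) Ry(pitch) Rx(roll)).
In Python, from plant import r gives the robot as it stands.
- The arm moves only by the tool carry_out, never from a script. Its argument "plan" is a list of rows, each a list of 6 numbers: the shift along the world's x, y, z in m, then the turn, a rotation vector about the world's x, y, z in rad. In form: [[tx, ty, tz, wx, wy, wz], ...]. A call has 1 to 12 rows; each row shifts and turns the pose as measured when the row begins; what a row does not reach is not made up. A row lasts 1/12 s, in which the tool goes at most 41.7 mm and 7.16 degrees, less where a joint would pass 70% of its speed; a pose out of reach is approached as far as the arm can. A call with a gripper value outside its range is refused whole. "fingers" is the closure, from -1 (fully open) to 1 (shut), set as the call begins (left out, the last holds). The fingers move at their own pace and stop on an object; "force" is the grip in N (left out, the last holds). Time passes only in rows, so rows that do not move let the fingers close. It gives the time, the measured TCP pose, the force and the opening at its end, in the units of the state.
- r.get_state(): the state, without advancing time (a new reading comes with each control period).
- r.capture(name): name is "side" or "top" or "wrist"; returns the picture (400x640x3 uint8, red, green, blue); there is no depth.
- r.camera_model(name): a dict with "fov_y" (degrees; the focal length in pixels is half the picture's height over the tangent of half this angle, whatever the lens; pixels are square), "cx", "cy" (the principal point, pixels), "R" (3x3) and "t" (3): a world point X has camera coordinates R X + t; the wrist camera has in their place "mount" (4x4, takes a point from camera to tool coordinates, whose origin is the TCP and whose axes are the flange's). Camera axes: x right, y down, z forward; pixel columns grow to the right and rows downward; lengths in m; the calibration is good to about 2 mm. A picture is of the moment at which its call begins: read the wrist's pose just before it. camera_model takes no time and is no camera call.
- r.close_job(): hands the job in, once; it reports no verdict.
The state is a dict: "time_s": time; "joints": joint angles; "qd": joint speeds; "joint_torque": joint torques, N m; "tcp_pos": TCP position; "eef_rot": TCP orientation; "contact_force": force on the tool from outside, world axes, zero at the start; "moment": the same for the moment, N m; "gripper_width": finger opening in m.
Only numpy, scipy, OpenCV 4.12 (cv2) and the standard library are available. Lean on these libraries where they do the work, as an engineer would, in place of code of your own. Each camera call takes 0.05 s, during which the arm holds its last target.

### The job

Fit the loose slide carrier plate over the two pins of the microscope stage unit so that it lies flush. Then push the unit's dial in and, keeping it pushed in, turn it clockwise to its next position, so that the hold-down arm swings over the plate, and let the dial spring back out. Do not force the dial without pushing it in, and leave everything else on the bench standing where it is.

Things in the scene. Friction and masses are not known exactly. Their poses are not given: they have to be found in the camera images.
- plate_mid (a point): Centre of the slide carrier, a loose bare metal plate 130 (own x) x 100 (own y) x 6 mm, about 0.26 kg. Point is 20 mm above its underside. Two 13.5 mm through holes at own x = +-50 mm, y = 0. Upright grip ridge in the middle: 64 mm along x, 12 mm thick in y, top 40 mm above the underside. Starts flat on the bench left or right of the stage unit; fits either way round.
- seat (a point): Where the plate's underside centre belongs: fixed point on the stage unit's flat top, 50 mm above the bench, midway between two upright steel pins (10 mm thick, 23 mm tall, tapered tops) at +-50 mm along this x axis. Plate's x goes along this x, either way round. Axes are the unit's.
- stage: The stage unit: fixed white box 170 (x) by 300 (y) mm, 50 mm tall. Origin under its centre; pins and seat at y = +82 mm, dial at y = -88 mm, pivot of the hold-down arm at the centre.
- dial_axis (a point): Fixed point on the dial's vertical axis, at the height of its face when out (82 mm above the bench). Axes are the unit's. Dial: black disc, 104 mm across, 18 mm thick, with an upright grey bar across its middle (98 mm long, 14 mm thick, 24 mm above the face) and a steel lug on the rim at one end of the bar, on the unit's +x side.
- guard (a point): Top centre of the fixed aluminium guard over the lug's path: 65 mm from the dial's axis towards the unit's +x, 22 mm deep (x), 38 mm wide (y), top 86 mm above the bench. The dial's -x side is clear of it.
- bar_end (a point): Middle of the end face of the dial's bar away from lug and guard (towards the unit's -x): 49 mm from the dial's axis, 12 mm above the dial's face; moves with the dial.
- dial (a joint): Dial angle, rad, growing clockwise seen from above. First position 0 to 0.14 (at 0 the bar end lies 30 degrees from the unit's -x, on its -y side); next position 0.90 to 1.047 (at 1.047, 30 degrees on the +y side). Hard stops at 0 and 1.047. With the dial out the guard blocks the lug between them; pushed in, it turns easily (0.03 N m).
- dial_push (a joint): How far the dial is pushed in (down), m: 0 out, 0.010 fully in. Spring: about 4.5 N to start, 9.5 N fully in. The lug clears the guard from about 0.006. Let go in either position the dial springs out; let go in between, it stays caught under the guard.
- clamp_tip (a point): Tip of the steel hold-down arm, at its underside (60 mm above the bench), 58 mm from the arm's pivot; arm 14 mm wide, 6 mm thick. Geared to the dial: points along the unit's +x beside the seat at dial 0, and swings by the dial's angle over the plate's edge, 4 mm above a flush plate.
- slide_box: Bystander, loose: closed slide box, grey with wooden lid, 132 x 97 x 40 mm; origin under its centre.
- reagent: Bystander, loose: tall brown glass bottle, 64 mm across, 160 mm tall; origin under its centre.
- jar_a: Bystander, loose: glass specimen jar with a paper label, 60 mm across, 85 mm tall; origin under its centre.
- jar_b: Bystander, loose: glass specimen jar without label, 56 mm across, 75 mm tall, close to one end of the plate or of the slide box; origin under its centre.
- beaker: Bystander, loose: white open cup, 68 mm across, 85 mm tall; origin under its centre.
- dish: Bystander, loose: stack of glass dishes with lid, 96 mm across, 24 mm tall; origin under its centre.
- spatula: Bystander, loose: thin lab spatula with a black handle, lying flat, 168 mm long, 18 mm wide, 9 mm thick; origin under its middle.
Things that resemble listed ones, but are neither listed nor needed, are in the scene too. There is more than one size of the part that bears plate_mid; the job needs the smaller.

How it is judged:
By the outcome, as a careful person would: the job done as asked, in the order asked, and still so for the second after the job is handed in, with the robot touching nothing.
It also fails if it takes over 59 s, if anything falls off the work surface, if the arm or the gripper's body presses on something with over 40 N, if the wrist force passes 120 N, or if a joint passes its speed limit or range.

## Working session

There is one attempt and no reset: what is moved stays moved. The work goes in short steps, Python scripts to look and compute and a tool call to move; the robot and the scene stay as the last step left them, time stands still between calls to the robot, and variables do not carry over. Pictures are saved under pics/ and viewed, and the job is handed in when it is done.

Besides the shell and the picture viewer there is one more tool, called after "Call:" by a JSON object that holds its "api" and its "payload". carry_out: Moves the arm, as the interface text tells. Its arguments: {"type":"object","properties":{"plan":{"type":"array"},"fingers":{"type":"number"},"force":{"type":"number"}},"required":["plan"]}

```bash
mkdir -p pics; ls; python3 - <<'E'
from plant import r
import cv2
print(r.get_state())
for n in ("side","top","wrist"):
    im=r.capture(n); cv2.imwrite(f"pics/{n}0.png",im[:,:,::-1]); print(n,r.camera_model(n))
E
```

```text
pics
{'time_s': 0.0, 'joints': array([ 8.47464562e+01,  2.05896065e+01,  6.32625475e-01, -2.00578674e-02,
       -7.01368178e+01, -1.65058427e+01]), 'qd': array([-0.05763884,  0.02813704,  0.02998499, -0.02291496,  0.08296949,
        0.05189651]), 'joint_torque': array([-8.58264157e-04, -5.82719421e+01,  2.93044227e+01,  6.99798077e+00,
        6.82516897e-03, -1.62788510e-04]), 'tcp_pos': array([0.25008284, 0.62641743, 0.22563481]), 'eef_rot': array([ 1.79904709e+02, -8.57334223e-03, -2.17662099e+01]), 'contact_force': array([0.35804414, 0.09797838, 0.24669016]), 'moment': array([ 0.01913366, -0.01864529, -0.03487713]), 'gripper_width': 0.08800900468366125}
side {'fov_y': 54.502911540862854, 'cx': 318.6709331751296, 'cy': 201.0695914836146, 'R': array([[ 0.89417025, -0.44731038,  0.01931262],
       [-0.25474006, -0.54374856, -0.79965306],
       [ 0.36819432,  0.71010628, -0.60015166]]), 't': array([-0.49323234,  0.27467576,  0.9265177 ])}
top {'fov_y': 54.75648805201696, 'cx': 317.4355201753712, 'cy': 198.67573169366494, 'R': array([[ 0.02615003, -0.99965493,  0.00248911],
       [-0.98409613, -0.0261805 , -0.17569685],
       [ 0.17570139,  0.00214496, -0.98444117]]), 't': array([0.10053496, 0.61857183, 1.29466265])}
wrist {'fov_y': 64.61099107225887, 'cx': 323.3060924117382, 'cy': 197.6105623549113, 'mount': array([[ 8.86417812e-04, -9.64222136e-01, -2.65094109e-01,
         7.14627877e-02],
       [ 9.99999331e-01,  6.57814023e-04,  9.51127801e-04,
        -2.65613007e-04],
       [-7.42715858e-04, -2.65094775e-01,  9.64222074e-01,
        -1.57734336e-01],
       [ 0.00000000e+00,  0.00000000e+00,  0.00000000e+00,
         1.00000000e+00]])}
```

View pics/side0.png

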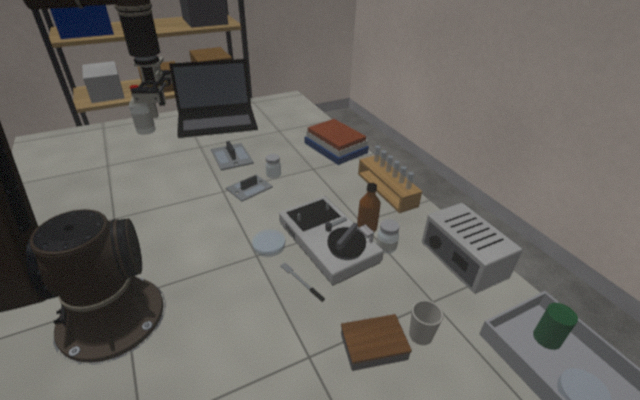

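View pics/top0.png

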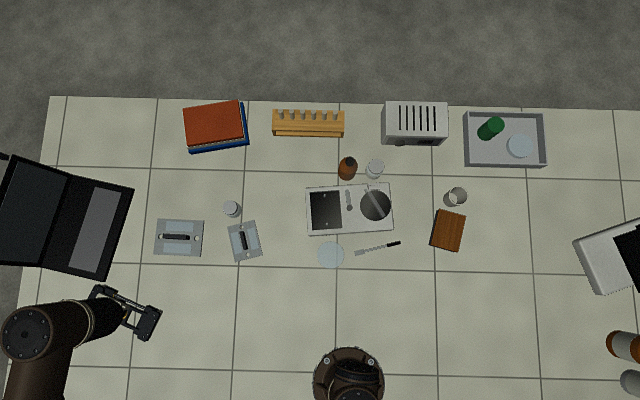

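View pics/wrist0.png

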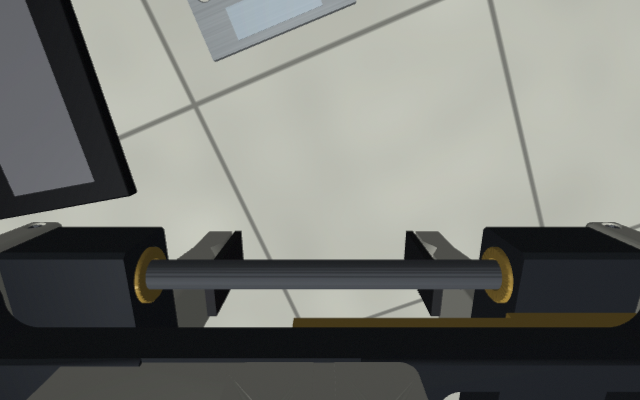

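The top view shows the small plate at about (245,240), with the big decoy at (180,237) and jar_b at (232,209). The stage is at (350,209), with its seat on the left and dial on the right.

```bash
cat > h.py <<'E'
import numpy as np, cv2
from scipy.spatial.transform import Rotation as Ro
def cam(r,n,st=None):
    m=r.camera_model(n); f=200/np.tan(np.radians(m['fov_y']/2))
    if n=='wrist':
        T=np.eye(4); T[:3,:3]=Ro.from_euler('xyz',st['eef_rot'],degrees=True).as_matrix(); T[:3,3]=st['tcp_pos']
        W=T@np.array(m['mount']); R=W[:3,:3].T; t=-R@W[:3,3]
    else: R,t=np.array(m['R']),np.array(m['t'])
    return f,m['cx'],m['cy'],R,t
def px2w(c,u,v,z):
    f,cx,cy,R,t=c; C=-R.T@t; d=R.T@np.array([(u-cx)/f,(v-cy)/f,1.]); return C+d*(z-C[2])/d[2]
def w2px(c,X):
    f,cx,cy,R,t=c; p=R@np.array(X)+t; return np.array([cx+f*p[0]/p[2],cy+f*p[1]/p[2]])
E
python3 - <<'E'
from h import *
from plant import r
im=cv2.imread('pics/top0.png')
a=cv2.resize(im[150:280,140:300],None,fx=5,fy=5,interpolation=cv2.INTER_CUBIC); 
cv2.imwrite('pics/t1.png',a[:600])
cv2.imwrite('pics/t2.png',cv2.resize(im[150:270,290:410],None,fx=5,fy=5,interpolation=cv2.INTER_CUBIC))
c=cam(r,'top')
for n,u,v,z in (('plate',245,240,0.006),('big',180,237,.006),('stage',350,209,.05),('jarb',232,209,.08)): print(n,px2w(c,u,v,z).round(3))
E
```

```text
plate [0.468 0.37  0.006]
big [0.473 0.602 0.006]
stage [0.583 0.002 0.05 ]
jarb [0.568 0.407 0.08 ]
```

View pics/t1.png

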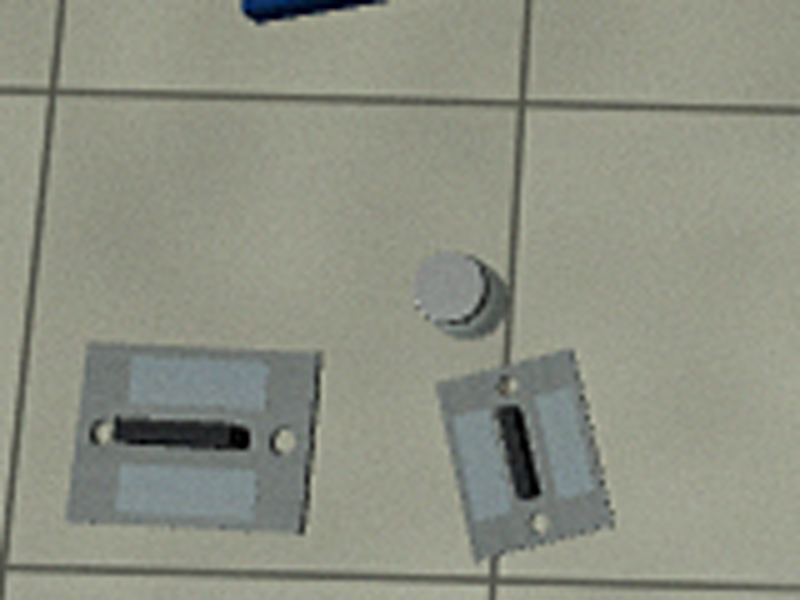

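View pics/t2.png

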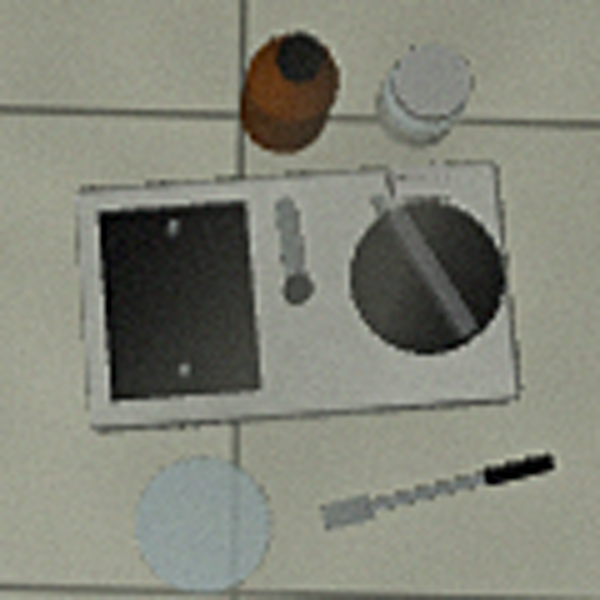

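```bash
python3 - <<'E'
from h import *
from plant import r
c=cam(r,'top')
def P(o,l,z): return np.array([px2w(c,o[0]+(u+.5)/5-.5,o[1]+(v+.5)/5-.5,z) for u,v in l])
A=(140,150);B=(290,150)
pc=P(A,[(437,382),(574,349),(613,527),(477,561)],.006);print('pl corners',pc.round(3).tolist(),pc.mean(0))
print('sides',np.linalg.norm(np.diff(np.vstack([pc,pc[:1]]),axis=0),axis=1))
h=P(A,[(508,384),(540,523)],.006);d=h[0]-h[1];print('holes',h.mean(0),np.linalg.norm(d),np.degrees(np.arctan2(d[1],d[0])))
s=P(B,[(78,190),(497,162),(518,398),(95,430)],.05);print('st',s.mean(0),np.linalg.norm(np.diff(np.vstack([s,s[:1]]),axis=0),axis=1))
for i,j in ((1,0),(2,3)): d=s[j]-s[i]; print(np.degrees(np.arctan2(-d[0],d[1])))
for i,j in ((0,3),(1,2)): d=s[i]-s[j]; print(np.degrees(np.arctan2(d[1],d[0])))
p=P(B,[(173,227),(184,369)],.068);d=p[0]-p[1];print('pins',p.mean(0),np.linalg.norm(d),np.degrees(np.arctan2(d[1],d[0])))
print('dial',P(B,[(429,276)],.082),'dish',P(B,[(204,524)],.024),'jara',P(B,[(433,80)],.085),'reag',P(B,[(300,56)],.16))
E
```

```text
pl corners [[0.517, 0.437, 0.006], [0.543, 0.341, 0.006], [0.417, 0.306, 0.006], [0.391, 0.401, 0.006]] [0.46703175 0.37142943 0.006     ]
sides [0.100084   0.13016268 0.09794805 0.13062334]
holes [0.46767199 0.37239215 0.006     ] 0.10177904519204968 16.29302985939107
st [0.58522682 0.00559803 0.05      ] [0.29679003 0.16737179 0.29336068 0.16940224]
5.433094308554862
5.832397569886457
5.784088247461109
4.611919545089487
pins [0.5775772  0.08879167 0.068     ] 0.0990848707527662 5.676995835327451
dial [[ 0.5948563 -0.0815944  0.082    ]] dish [[0.42517797 0.06655543 0.024     ]] jara [[ 0.73219698 -0.08394872  0.085     ]] reag [[0.72565068 0.01458512 0.16      ]]
```

Call:
{"api": "carry_out", "payload": {"plan": [[0.022,-0.0255,-0.002,0,0,0.066],[0.022,-0.0255,-0.002,0,0,0.066],[0.022,-0.0255,-0.002,0,0,0.066],[0.022,-0.0255,-0.002,0,0,0.066],[0.022,-0.0255,-0.002,0,0,0.066],[0.022,-0.0255,-0.002,0,0,0.066],[0.022,-0.0255,-0.002,0,0,0.066],[0.022,-0.0255,-0.002,0,0,0.066],[0.022,-0.0255,-0.002,0,0,0.066],[0.022,-0.0255,-0.002,0,0,0.066],[0,0,0,0,0,0],[0,0,0,0,0,0]]}}

```text
time_s: 1.15
tcp_pos: [0.4749, 0.3578, 0.2002]
eef_rot: [179.6, 0.2, 18.2]
contact_force: [-0.1, -0.1, -0.6]
gripper_width: 0.0874
```

```bash
python3 - <<'E'
from h import *
from plant import r
s=r.get_state(); print(s['time_s'],s['tcp_pos'],s['eef_rot'],s['joints'])
im=r.capture('wrist'); cv2.imwrite('pics/w1.png',im[:,:,::-1])
c=cam(r,'wrist',s)
import pickle; pickle.dump(c,open('c1.pkl','wb'))
for x in (.05,-.05):
  a=np.radians(15.8); print(w2px(c,[.4675+x*np.cos(a),.372+x*np.sin(a),.006]))
E
```

```text
1.15 [0.47485479 0.35784239 0.20022845] [179.63152184   0.20963876  18.18903859] [ 55.92923475  14.28929668 -11.82677943   0.18101595 -64.27535496
  52.18135149]
[309.52254444 132.79676057]
[306.89731649 219.26221972]
```

View pics/w1.png

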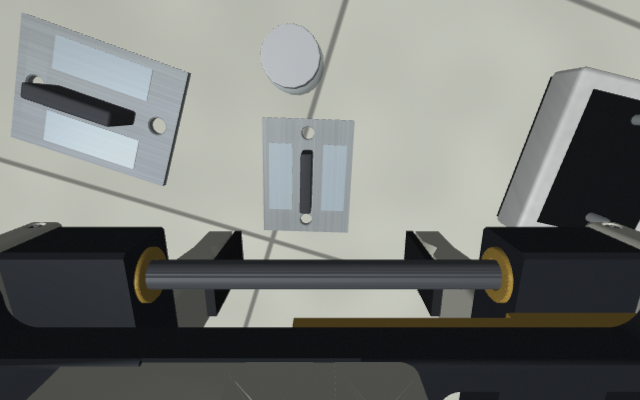

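The wrist view shows the small plate with corners near (264,118) and (348,232), and holes at (308,132) and (306,218). Next I'll get subpixel corners.

```bash
cat >> h.py <<'E'
def quad(im,box,thr=None):
    u0,v0,u1,v1=box; s=im[v0:v1,u0:u1].astype(float)
    g=s[:,:,0]-s[:,:,2]  # BGR: blue minus red, bench is warm
    g=cv2.GaussianBlur(g,(0,0),.7)
    n=cv2.normalize(g,None,0,255,cv2.NORM_MINMAX).astype(np.uint8)
    t,m=cv2.threshold(n,0,255,cv2.THRESH_OTSU)
    m=cv2.morphologyEx(m,cv2.MORPH_OPEN,np.ones((3,3)))
    m=cv2.morphologyEx(m,cv2.MORPH_CLOSE,np.ones((5,5)))
    cs,_=cv2.findContours(m,cv2.RETR_EXTERNAL,cv2.CHAIN_APPROX_NONE)
    k=max(cs,key=cv2.contourArea)
    q=cv2.approxPolyDP(cv2.convexHull(k),6,True)[:,0]
    K=k[:,0].astype(float); lines=[]
    for i in range(len(q)):
        a,b=q[i].astype(float),q[(i+1)%len(q)].astype(float); d=(b-a);L=np.linalg.norm(d);d/=L
        tt=(K-a)@d; nn=abs((K-a)@[-d[1],d[0]])
        p=K[(tt>6)&(tt<L-6)&(nn<3)]
        lines.append(cv2.fitLine(p.astype(np.float32),cv2.DIST_HUBER,0,.01,.01).ravel())
    out=[]
    for i in range(len(lines)):
        a,b=lines[i-1],lines[i]; A=np.array([[a[0],-b[0]],[a[1],-b[1]]])
        x=np.linalg.solve(A,[b[2]-a[2],b[3]-a[3]]); out.append([a[2]+x[0]*a[0]+u0,a[3]+x[0]*a[1]+v0])
    return np.array(out),m
E
python3 - <<'E'
from h import *
import pickle; c=pickle.load(open('c1.pkl','rb')); im=cv2.imread('pics/w1.png')
q,m=quad(im,(245,100,370,250)); print(q)
cv2.imwrite('pics/m1.png',m)
W=np.array([px2w(c,u,v,.006) for u,v in q]);print(W.round(4),W.mean(0))
d=np.diff(np.vstack([W,W[:1]]),axis=0);print(np.linalg.norm(d,axis=1),np.degrees(np.arctan2(d[:,1],d[:,0])))
a=px2w(c,308,132.3,.006);b=px2w(c,306,218.5,.006);print((a+b)/2,a-b,np.degrees(np.arctan2(*(a-b)[[1,0]])))
# ridge dark mask
g=im[135:225,290:325].max(2); ys,xs=np.nonzero(g<75); print(xs.min()+290,xs.max()+290,ys.min()+135,ys.max()+135)
print(px2w(c,307,151,.04),px2w(c,306,212,.04))
E
```

```text
[[262.57306 117.57644]
 [353.36975 120.63016]
 [346.48206 231.55658]
 [264.15952 228.69908]]
[[0.5152 0.4385 0.006 ]
 [0.5428 0.3445 0.006 ]
 [0.4192 0.3089 0.006 ]
 [0.3924 0.403  0.006 ]] [0.46737842 0.37371982 0.006     ]
[0.09797612 0.12852401 0.09779609 0.12782961] [ -73.64262228 -163.95277304  105.95104903   16.12733703]
[0.46778301 0.37351263 0.006     ] [0.09563268 0.02767957 0.        ] 16.142360844957846
300 312 150 212
[0.50041052 0.38221148 0.04      ] [0.43879697 0.36395435 0.04      ]
```

View pics/m1.png

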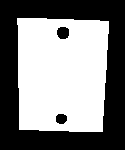

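Call:
{"api": "carry_out", "payload": {"plan": [[-0.0037,0.0077,-0.03,0.007,-0.001,-0.018],[-0.0037,0.0077,-0.035,0,0,-0.018],[0,0,-0.035,0,0,0],[0,0,-0.035,0,0,0],[0,0,0,0,0,0],[0,0,0,0,0,0]], "fingers": -1}}

```text
time_s: 1.7
tcp_pos: [0.4654, 0.3795, 0.0646]
eef_rot: [-179.8, -0.4, 16.1]
contact_force: [-0.3, 0.7, 1.4]
gripper_width: 0.0874
```

```bash
python3 - <<'E'
from h import *
from plant import r
s=r.get_state(); print(s['time_s'],s['tcp_pos'],s['eef_rot'],s['contact_force'])
im=r.capture('wrist'); cv2.imwrite('pics/w2.png',im[:,:,::-1])
E
```

```text
1.7 [0.46539507 0.37953223 0.0645696 ] [-179.75456574   -0.37315423   16.09494251] [-0.27809114  0.65250073  1.39070731]
```

View pics/w2.png

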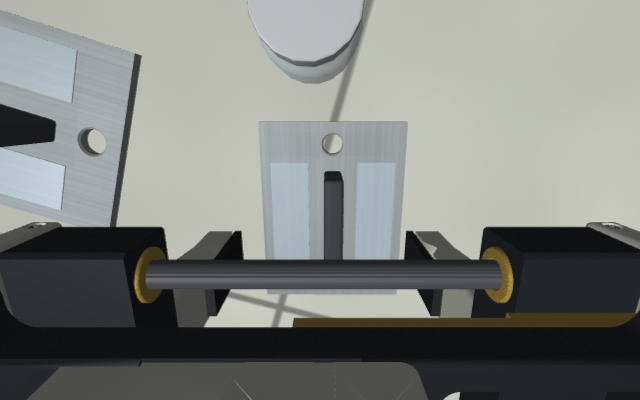

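Plate is straight between the fingers, ridge at u≈333 against finger middle 323 (6 mm off). I'll correct that and lower.

Call:
{"api": "carry_out", "payload": {"plan": [[0.002,-0.006,-0.008,-0.0055,0.005,0],[0,0,-0.02,0,0,0],[0,0,-0.02,0,0,0],[0,0,-0.004,0,0,0],[0,0,0,0,0,0],[0,0,0,0,0,0]]}}

```text
time_s: 2.25
tcp_pos: [0.4716, 0.3792, 0.0217]
eef_rot: [-179.5, -0.7, 16.2]
contact_force: [-0.1, 0.3, 0.1]
gripper_width: 0.0877
```

Call:
{"api": "carry_out", "payload": {"plan": [[0,0,0,0,0,0],[0,0,0,0,0,0]]}}

```text
time_s: 2.42
tcp_pos: [0.4727, 0.3803, 0.0245]
eef_rot: [-179.4, -0.8, 16.3]
contact_force: [-0.0, -0.0, -0.3]
gripper_width: 0.0876
```

Call:
{"api": "carry_out", "payload": {"plan": [[-0.004,-0.006,-0.005,-0.005,0.01,0],[0,0,0,0,0,0],[0,0,0,0,0,0]]}}

```text
time_s: 2.67
tcp_pos: [0.4692, 0.3749, 0.0217]
eef_rot: [-179.3, -0.3, 16.3]
contact_force: [-0.4, 0.3, 0.6]
gripper_width: 0.0876
```

Call:
{"api": "carry_out", "payload": {"plan": [[-0.001,-0.001,-0.006,-0.01,0.005,0],[0,0,-0.005,0,0,0],[0,0,0,0,0,0]]}}

```text
time_s: 2.92
tcp_pos: [0.4682, 0.3738, 0.0103]
eef_rot: [-179.8, 0.1, 16.3]
contact_force: [-0.2, 0.3, 0.2]
gripper_width: 0.0874
```

Call:
{"api": "carry_out", "payload": {"plan": [[0,0,0,0,0,0],[0,0,0,0,0,0],[0,0,0,0,0,0],[0,0,0,0,0,0],[0,0,0,0,0,0],[0,0,0,0,0,0]], "fingers": 1, "force": 40}}

```text
time_s: 3.42
tcp_pos: [0.4679, 0.3736, 0.0091]
eef_rot: [-179.9, 0.2, 16.3]
contact_force: [-0.2, 0.9, 0.9]
gripper_width: 0.0534
```

Call:
{"api": "carry_out", "payload": {"plan": [[0,0,0,0,0,0],[0,0,0,0,0,0],[0,0,0,0,0,0],[0,0,0,0,0,0],[0,0,0,0,0,0],[0,0,0,0,0,0],[0,0,0,0,0,0],[0,0,0,0,0,0]]}}

```text
time_s: 4.08
tcp_pos: [0.4681, 0.3738, 0.0096]
eef_rot: [-179.9, 0.2, 16.3]
contact_force: [0.6, 1.0, -0.5]
gripper_width: 0.0117
```

Gripped at 11.7 mm opening, which matches the ridge. Lifting and moving beside the stage to look at the pins and the plate in hand.

Call:
{"api": "carry_out", "payload": {"plan": [[0,0,0.015,0,0,0],[0,0,0.03,0,0,0],[0,0,0.038,0,0,0],[0,0,0.038,0,0,0],[0,0,0.038,0,0,0],[0.016,-0.024,0.01,0,0,-0.03],[0.016,-0.024,0.01,0,0,-0.03],[0.016,-0.024,0,0,0,-0.03],[0.016,-0.024,0,0,0,-0.03],[0.016,-0.024,0,0,0,-0.03],[0.016,-0.024,0,0,0,-0.03],[0,0,0,0,0,0]]}}

```text
time_s: 5.08
tcp_pos: [0.5615, 0.2203, 0.1931]
eef_rot: [179.9, 0.6, 5.7]
contact_force: [0.2, 1.4, -2.4]
gripper_width: 0.012
```

Call:
{"api": "carry_out", "payload": {"plan": [[0,0,0,0,0,0],[0,0,0,0,0,0],[0,0,0,0,0,0]]}}

```text
time_s: 5.33
tcp_pos: [0.5609, 0.2185, 0.1916]
eef_rot: [179.9, 0.8, 5.5]
contact_force: [-0.7, -0.3, -2.6]
gripper_width: 0.0116
```

```bash
python3 - <<'E'
from h import *
from plant import r
import pickle
s=r.get_state(); print(s['time_s'],s['tcp_pos'],s['eef_rot'],s['contact_force'])
im=r.capture('wrist'); cv2.imwrite('pics/w3.png',im[:,:,::-1])
pickle.dump((cam(r,'wrist',s),s),open('c3.pkl','wb'))
E
```

```text
5.3333 [0.56094562 0.21845894 0.19161788] [179.86768479   0.79974675   5.48325185] [-0.72198372 -0.3142773  -2.61653436]
```

View pics/w3.png

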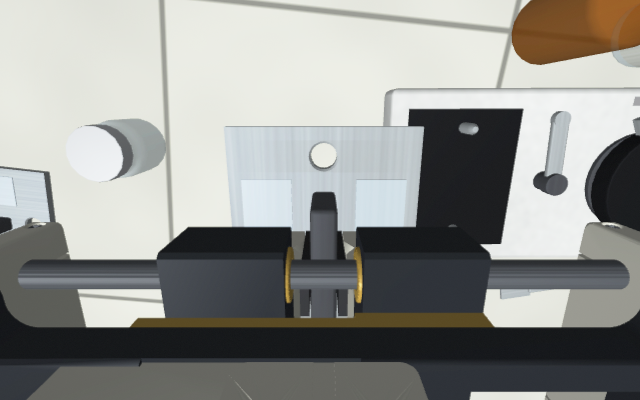

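Far pin at about (468,128), but the near pin is hidden by the plate at (453,228). I'll back up 50 mm in x to see both.

Call:
{"api": "carry_out", "payload": {"plan": [[-0.025,0,0.004,0,-0.007,0],[-0.025,0,0.004,0,-0.007,0],[0,0,0,0,0,0],[0,0,0,0,0,0],[0,0,0,0,0,0]]}}

```text
time_s: 5.8
tcp_pos: [0.507, 0.2221, 0.1984]
eef_rot: [179.8, 0.1, 5.9]
contact_force: [-0.4, 0.7, -2.7]
gripper_width: 0.0118
```

```bash
python3 - <<'E'
from h import *
from plant import r
import pickle
s=r.get_state(); print(s['time_s'],s['tcp_pos'],s['eef_rot'],s['contact_force'],abs(s['qd']).max())
im=r.capture('wrist')[:,:,::-1]; cv2.imwrite('pics/w4.png',im)
im2=r.capture('top')[:,:,::-1]; cv2.imwrite('pics/top4.png',im2)
pickle.dump((cam(r,'wrist',s),s),open('c4.pkl','wb'))
cv2.imwrite('pics/w4z.png',cv2.resize(im[30:250,200:500],None,fx=2.6,fy=2.6,interpolation=cv2.INTER_CUBIC))
E
```

```text
5.8 [0.50700694 0.22208879 0.19844484] [1.79750395e+02 7.60088776e-02 5.85792470e+00] [-0.43769245  0.72535443 -2.67969896] 1.010545859388097
```

View pics/w4z.png

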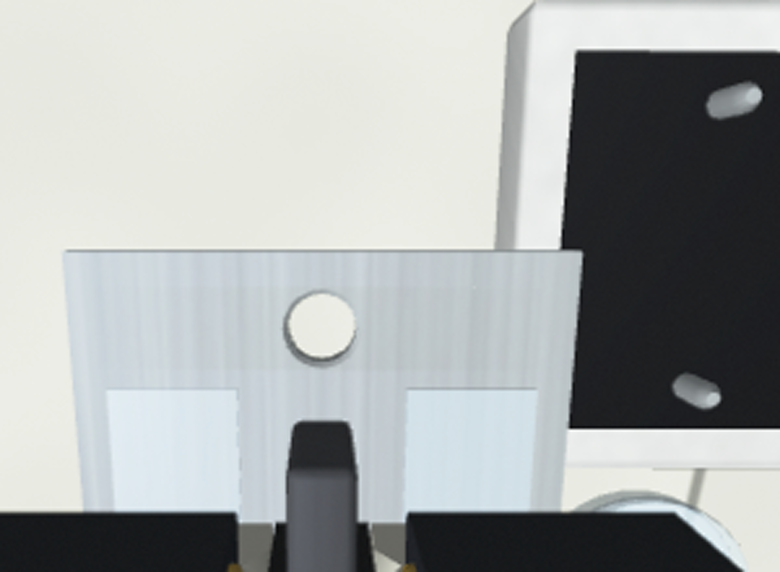

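View pics/w4.png

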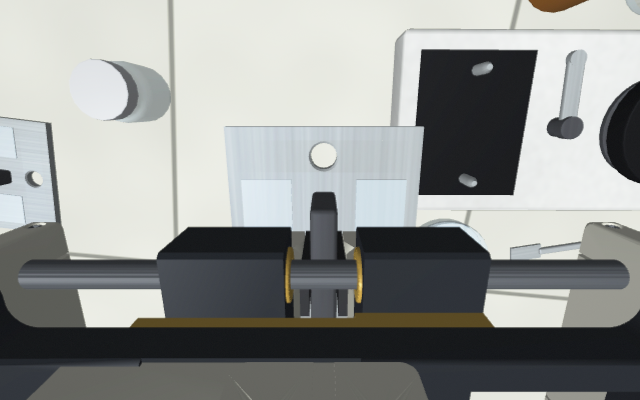

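```bash
python3 - <<'E'
from h import *
import pickle
c,s=pickle.load(open('c4.pkl','rb')); T=s['tcp_pos']; yaw=np.radians(s['eef_rot'][2])
R2=np.array([[np.cos(yaw),-np.sin(yaw)],[np.sin(yaw),np.cos(yaw)]])
def z(u,v): return 200+(u+.5)/2.6-.5, 30+(v+.5)/2.6-.5
zp=T[2]-.0036
for n,u,v in (('hole',320.5,328),('cornL',64,251),('cornR',582,251)):
    p=px2w(c,*z(u,v),zp); print(n,p.round(4),'in yaw frame',(R2.T@(p-T)[:2]).round(4))
def pair(n,a,b,h):
    A=px2w(c,*z(*a),h);B=px2w(c,*z(*b),h);d=A-B;print(n,A.round(4),B.round(4),'mid',((A+B)/2).round(4),np.linalg.norm(d).round(4),np.degrees(np.arctan2(d[1],d[0])).round(2))
pair('base',(719,104),(685,386),.05); pair('top',(752,95),(712,398),.073)
# black panel corners & body
for q in ((577,50),(569,428)): print('panel',px2w(c,*z(*q),.05).round(4))
E
```

```text
hole [0.556  0.2273 0.1948] in yaw frame [0.0493 0.0002]
cornL [0.5656 0.2776 0.1948] in yaw frame [0.064  0.0493]
cornR [0.5758 0.179  0.1948] in yaw frame [ 0.0641 -0.0499]
base [0.6278 0.0947 0.05  ] [0.5281 0.0844 0.05  ] mid [0.578  0.0895 0.05  ] 0.1002 5.9
top [0.6278 0.0949 0.073 ] [0.5286 0.0849 0.073 ] mid [0.5782 0.0899 0.073 ] 0.0997 5.78
panel [0.6397 0.1471 0.05  ]
panel [0.5073 0.1254 0.05  ]
```

Call:
{"api": "carry_out", "payload": {"plan": [[0.009,-0.016,-0.01,0.004,0,0],[0.0155,-0.029,-0.016,0,0,0],[0.0155,-0.029,-0.016,0,0,0],[0.0155,-0.029,-0.016,0,0,0],[0.008,-0.015,-0.01,0,0,0],[0,0,0,0,0,0],[0,0,0,0,0,0],[0,0,0,0,0,0]]}}

```text
time_s: 6.57
tcp_pos: [0.5777, 0.1009, 0.126]
eef_rot: [-180.0, -0.0, 6.0]
contact_force: [0.1, -0.0, -3.0]
gripper_width: 0.0118
```

Call:
{"api": "carry_out", "payload": {"plan": [[0.001,-0.01,-0.012,0,0,-0.004],[0,0,0,0,0,0],[0,0,0,0,0,0],[0,0,0,0,0,0]]}}

```text
time_s: 6.9
tcp_pos: [0.58, 0.0938, 0.1156]
eef_rot: [-179.9, -0.2, 5.9]
contact_force: [-1.0, 0.9, -2.3]
gripper_width: 0.012
```

```bash
python3 - <<'E'
from h import *
from plant import r
import pickle
s=r.get_state(); print(s['time_s'],s['tcp_pos'],s['eef_rot'],s['contact_force'],abs(s['qd']).max())
im=r.capture('wrist')[:,:,::-1]; cv2.imwrite('pics/w5.png',im)
im=r.capture('side')[:,:,::-1]; cv2.imwrite('pics/s5.png',cv2.resize(im[150:300,240:440],None,fx=4,fy=4,interpolation=cv2.INTER_CUBIC))
E
```

```text
6.9 [0.58004001 0.09380698 0.11561166] [-1.79910909e+02 -1.71982268e-01  5.86936174e+00] [-1.03508276  0.87880656 -2.34100177] 0.9755769128471192
```

View pics/w5.png

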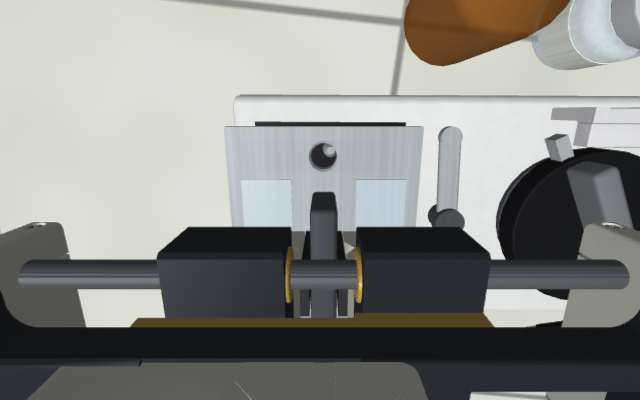

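View pics/s5.png

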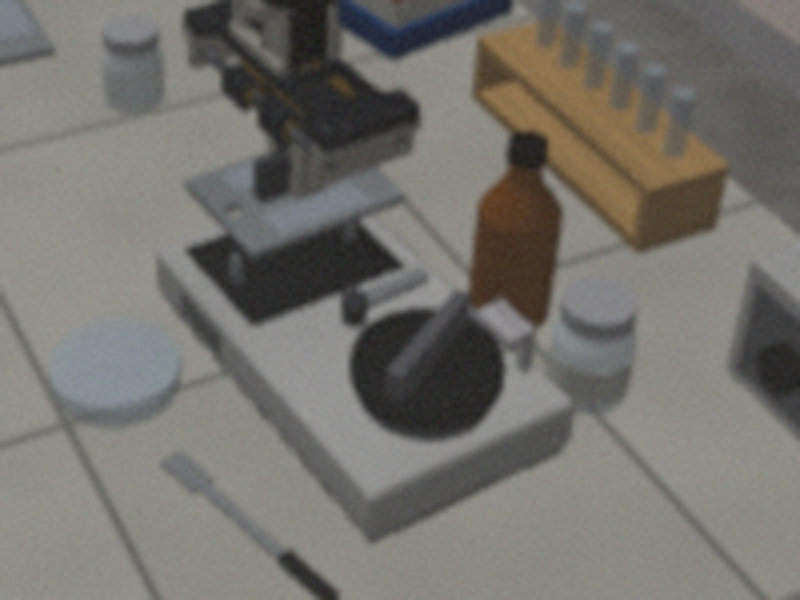

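Far pin tip shows in the hole at (329,152), right of the hole centre (323,155), which agrees with the 4 mm y still to go.

Call:
{"api": "carry_out", "payload": {"plan": [[-0.001,-0.004,-0.014,-0.001,0.002,-0.003],[0,0,0,0,0,0],[0,0,0,0,0,0],[0,0,0,0,0,0]]}}

```text
time_s: 7.33
tcp_pos: [0.5806, 0.0923, 0.1047]
eef_rot: [-179.9, -0.4, 5.9]
contact_force: [-0.0, -0.1, -1.8]
gripper_width: 0.0119
```

Call:
{"api": "carry_out", "payload": {"plan": [[0,0,-0.003,0,0,0],[0,0,0,0,0,0]]}}

```text
time_s: 7.5
tcp_pos: [0.5813, 0.0931, 0.1029]
eef_rot: [-179.8, -0.5, 5.9]
contact_force: [-0.7, -1.0, -3.5]
gripper_width: 0.0116
```

```bash
python3 - <<'E'
from h import *
from plant import r
s=r.get_state(); print(s['time_s'],s['tcp_pos'],s['eef_rot'],s['contact_force'],abs(s['qd']).max())
im=r.capture('wrist')[:,:,::-1]; cv2.imwrite('pics/w6.png',cv2.resize(im[90:240,210:440],None,fx=3.4,fy=3.4,interpolation=cv2.INTER_CUBIC))
c=cam(r,'wrist',s); print('seat far pin tip proj',w2px(c,[.6279,.0949,.073]),'base',w2px(c,[.6279,.0949,.05]))
E
```

```text
7.5 [0.58126365 0.09305285 0.10288441] [-179.84721781   -0.45632957    5.92039715] [-0.73827218 -0.97993818 -3.47059159] 1.0128897800513708
seat far pin tip proj [328.49525279 154.57700237] base [328.01011295 150.20397292]
```

View pics/w6.png

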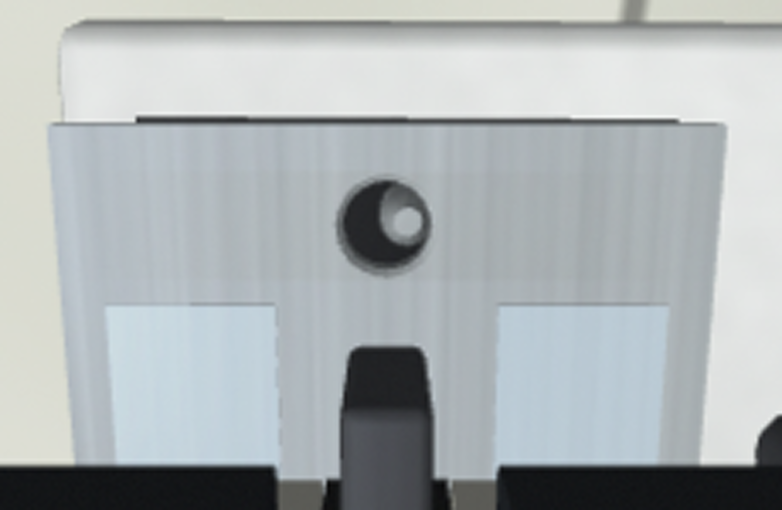

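Call:
{"api": "carry_out", "payload": {"plan": [[-0.0025,-0.0045,-0.004,-0.002,0.007,0],[0,0,0,0,0,0]]}}

```text
time_s: 7.72
tcp_pos: [0.5791, 0.0886, 0.0995]
eef_rot: [-179.9, -0.1, 6.0]
contact_force: [-0.4, -0.5, -2.9]
gripper_width: 0.0119
```

Call:
{"api": "carry_out", "payload": {"plan": [[0,0,-0.006,0,0,0],[0,0,-0.001,0,0,0]]}}

```text
time_s: 7.88
tcp_pos: [0.5792, 0.0883, 0.0922]
eef_rot: [-179.9, -0.1, 5.9]
contact_force: [-0.2, -0.5, -2.6]
gripper_width: 0.0118
```

Call:
{"api": "carry_out", "payload": {"plan": [[-0.0005,0.0007,-0.004,0,0.001,-0.002],[0,0,-0.001,0,0,0]]}}

```text
time_s: 8.05
tcp_pos: [0.5786, 0.0888, 0.0864]
eef_rot: [-179.9, -0.0, 5.8]
contact_force: [-0.6, 0.4, -2.4]
gripper_width: 0.0115
```

```bash
python3 - <<'E'
from h import *
from plant import r
s=r.get_state(); print(s['time_s'],s['tcp_pos'],s['eef_rot'],s['contact_force'],abs(s['qd']).max())
im=r.capture('wrist')[:,:,::-1]; cv2.imwrite('pics/w7.png',cv2.resize(im[90:240,210:440],None,fx=3.4,fy=3.4,interpolation=cv2.INTER_CUBIC))
E
```

```text
8.05 [0.57860917 0.08884458 0.08640175] [-1.79900480e+02 -3.39586445e-02  5.78895734e+00] [-0.64140393  0.44179393 -2.37184863] 1.2152669712987492
```

View pics/w7.png

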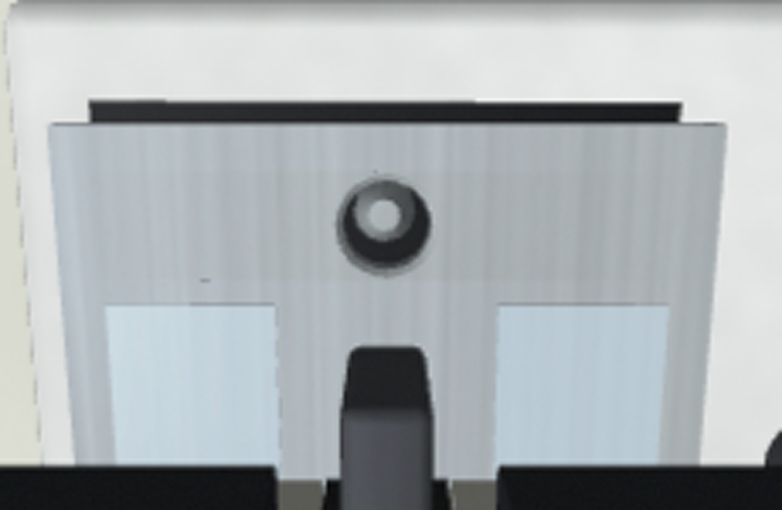

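Pin tip at zoom (384,215) is within about 0.5 mm of coaxial with the hole. Lowering.

Call:
{"api": "carry_out", "payload": {"plan": [[0.0005,0,-0.005,-0.001,0,0],[0,0,-0.003,0,0,0],[0,0,-0.003,0,0,0]]}}

```text
time_s: 8.35
tcp_pos: [0.5799, 0.0891, 0.0751]
eef_rot: [-180.0, -0.1, 5.8]
contact_force: [-0.5, 0.1, -2.3]
gripper_width: 0.0115
```

Call:
{"api": "carry_out", "payload": {"plan": [[-0.0005,0,-0.005,0,0,0],[0,0,-0.004,0,0,0],[0,0,-0.003,0,0,0]]}}

```text
time_s: 8.6
tcp_pos: [0.5793, 0.0891, 0.0616]
eef_rot: [-180.0, -0.1, 5.8]
contact_force: [-0.3, -0.5, -2.4]
gripper_width: 0.012
```

Call:
{"api": "carry_out", "payload": {"plan": [[0,0,-0.002,0,0,0],[0,0,-0.001,0,0,0]]}}

```text
time_s: 8.77
tcp_pos: [0.5792, 0.0891, 0.0595]
eef_rot: [180.0, -0.1, 5.9]
contact_force: [-9.0, 2.1, 21.0]
gripper_width: 0.0121
```

Call:
{"api": "carry_out", "payload": {"plan": [[0,0,0.0005,0,0,0],[0,0,0,0,0,0],[0,0,0,0,0,0],[0,0,0,0,0,0],[0,0,0,0,0,0],[0,0,0,0,0,0]], "fingers": 0.3}}

```text
time_s: 9.27
tcp_pos: [0.5808, 0.0896, 0.0615]
eef_rot: [-180.0, -0.3, 5.9]
contact_force: [0.1, 0.3, 0.1]
gripper_width: 0.0307
```

Released. Rising straight off, then back to view the seated plate and the dial.

Call:
{"api": "carry_out", "payload": {"plan": [[-0.001,0,0.015,0,0.003,0],[0,0,0.03,0,0,0],[0,0,0.035,0,0,0],[-0.014,-0.02,0.03,0,0,0],[-0.014,-0.026,0.03,0,0,0],[-0.014,-0.026,0.03,0,0,0],[-0.014,-0.026,0.01,0,0,0],[-0.008,-0.02,0,0,0,0],[0,0,0,0,0,0],[0,0,0,0,0,0],[0,0,0,0,0,0]]}}

```text
time_s: 10.18
tcp_pos: [0.5111, -0.0337, 0.2481]
eef_rot: [179.8, -0.1, 6.0]
contact_force: [0.3, -0.5, 0.2]
gripper_width: 0.0305
```

```bash
python3 - <<'E'
from h import *
from plant import r
import pickle
s=r.get_state(); print(s['time_s'],s['tcp_pos'],s['eef_rot'],s['contact_force'],abs(s['qd']).max())
im=r.capture('wrist')[:,:,::-1]; cv2.imwrite('pics/w8.png',im)
pickle.dump((cam(r,'wrist',s),s),open('c8.pkl','wb'))
E
```

```text
10.1833 [ 0.51105003 -0.03368113  0.24808157] [ 1.79829647e+02 -8.59037951e-02  5.99312297e+00] [ 0.28925246 -0.50495836  0.17555001] 0.37018260076376364
```

View pics/w8.png

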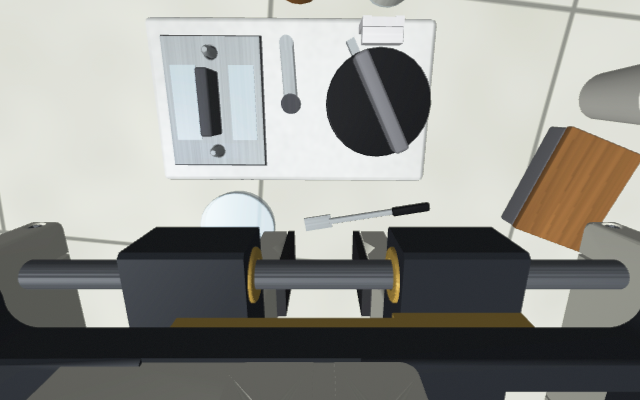

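The plate sits over both pins (tips at (210,51) and (218,151)). The dial is at (379,101), and the bar runs from (352,43) to (401,149). Now measuring.

```bash
python3 - <<'E'
from h import *
import pickle
c,s=pickle.load(open('c8.pkl','rb')); im=cv2.imread('pics/w8.png')
q=[(161,36),(262,36.5),(266,164),(174,164)]
for hz in (.056,.062):
  W=np.array([px2w(c,u,v,hz) for u,v in q]); d=np.diff(np.vstack([W,W[:1]]),axis=0); print(hz,W.mean(0).round(4),np.linalg.norm(d,axis=1).round(4),np.degrees(np.arctan2(d[:,1],d[:,0])).round(1))
# bar corners (top face) zoom
cv2.imwrite('pics/w8z.png',cv2.resize(im[10:170,310:450],None,fx=3.7,fy=3.7,interpolation=cv2.INTER_CUBIC))
sub=im[30:170,310:440]; g=sub.max(2); m=((g<70)).astype(np.uint8)*255
cs,_=cv2.findContours(m,cv2.RETR_EXTERNAL,cv2.CHAIN_APPROX_NONE); k=max(cs,key=cv2.contourArea); h=cv2.convexHull(k); e=cv2.fitEllipse(h); print('ell',e[0][0]+310,e[0][1]+30,e[1])
for z in (.082,.073): print(px2w(c,e[0][0]+310,e[0][1]+30,z))
th=np.radians(5.7); seat=np.array([.5785,.0893]); print('pred',seat+.17*np.array([np.sin(th),-np.cos(th)]), w2px(c,[.5954,-.08,.082]))
E
```

```text
0.056 [0.5779 0.087  0.056 ] [0.1014 0.1292 0.1023 0.1296] [ -84.2 -174.9   96.     4.7]
0.062 [0.5779 0.085  0.062 ] [0.0996 0.127  0.1005 0.1273] [ -84.2 -174.9   96.     4.7]
ell 378.31944274902344 101.29437255859375 (103.2147216796875, 109.24483489990234)
[ 0.59689675 -0.0794665   0.082     ]
[ 0.59731254 -0.08096431  0.073     ]
pred [ 0.59538436 -0.07985945] [378.6267545 102.9379873]
```

View pics/w8z.png

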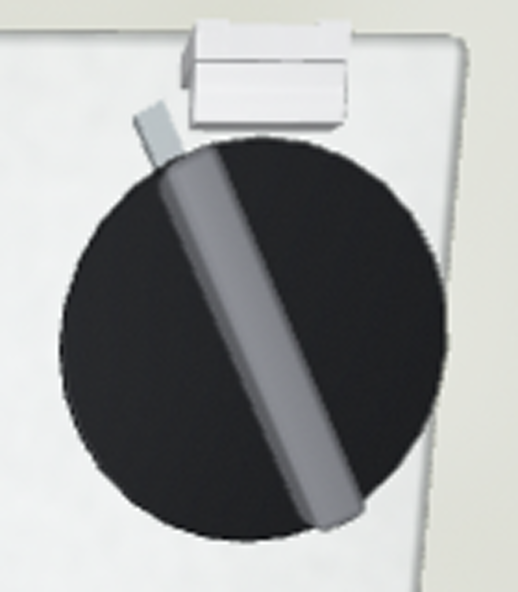

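```bash
python3 - <<'E'
from h import *
import pickle
c,s=pickle.load(open('c8.pkl','rb'))
z=lambda u,v:(310+(u+.5)/3.7-.5,10+(v+.5)/3.7-.5)
L=[(174,178),(222,158)];R=[(308,500),(360,496)]
a=px2w(c,*z(200,158),.106);b=px2w(c,*z(340,517),.106);d=a-b;print(a,b,(a+b)/2,np.linalg.norm(d),np.degrees(np.arctan2(d[1],d[0])))
# right edge of top face
a=px2w(c,*z(222,160),.106);b=px2w(c,*z(357,490),.106);d=a-b;print(np.degrees(np.arctan2(d[1],d[0])))
E
```

```text
[ 0.63494902 -0.05657251  0.106     ] [ 0.55509676 -0.1038467   0.106     ] [ 0.59502289 -0.08020961  0.106     ] 0.0927967263225709 30.626411888383366
31.827287366391722
```

Dial axis about (0.5955,-0.080), bar world angle about 31.5°, so the dial stands near 0.07 rad. Moving above it.

Call:
{"api": "carry_out", "payload": {"plan": [[0.014,-0.0075,-0.01,0,0,0.075],[0.014,-0.0075,-0.018,0,0,0.075],[0.014,-0.0075,-0.018,0,0,0.075],[0.014,-0.0075,-0.018,0,0,0.075],[0.014,-0.0075,-0.018,0,0,0.075],[0.011,-0.0075,-0.01,0,0,0.06],[0,0,0,0,0,0],[0,0,0,0,0,0],[0,0,0,0,0,0]], "fingers": -0.15, "force": 30}}

```text
time_s: 10.98
tcp_pos: [0.5972, -0.0737, 0.1453]
eef_rot: [-179.8, 0.3, 32.5]
contact_force: [0.1, 0.4, 0.4]
gripper_width: 0.051
```

Call:
{"api": "carry_out", "payload": {"plan": [[-0.002,-0.006,-0.01,-0.002,-0.006,-0.012],[0,0,-0.003,0,0,0],[0,0,0,0,0,0]]}}

```text
time_s: 11.23
tcp_pos: [0.5954, -0.0778, 0.1334]
eef_rot: [179.8, 0.0, 31.7]
contact_force: [-0.0, -0.4, -1.0]
gripper_width: 0.0504
```

```bash
python3 - <<'E'
from h import *
from plant import r
s=r.get_state(); print(s['time_s'],s['tcp_pos'],s['eef_rot'],s['joints'],abs(s['qd']).max())
im=r.capture('wrist')[:,:,::-1]; cv2.imwrite('pics/w9.png',im)
c=cam(r,'wrist',s); print(w2px(c,[.5955,-.080,.106]))
E
```

```text
11.2333 [ 0.59542632 -0.07779283  0.13336878] [1.79833237e+02 8.48442927e-04 3.17319912e+01] [ 11.287469    17.85735179 -16.33533701   0.18939842 -55.75000145
 110.33800729] 0.9770873863089533
[326.09977821 231.08115954]
```

View pics/w9.png

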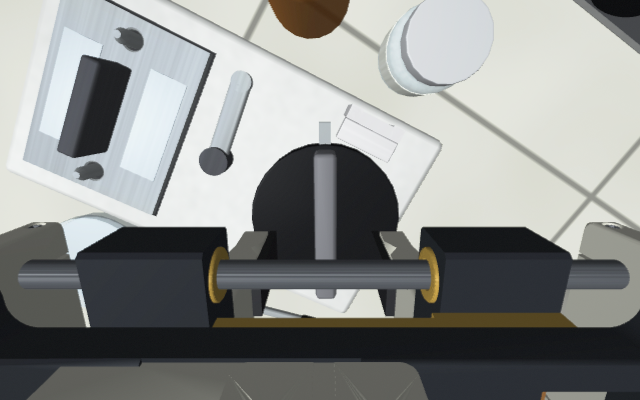

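Bar is upright in the picture at u≈325, aligned with the jaws. Descending around it.

Call:
{"api": "carry_out", "payload": {"plan": [[0,-0.002,-0.012,0.002,0,0],[0,0,-0.014,0,0,0],[0,0,-0.012,0,0,0],[0,0,-0.003,0,0,0],[0,0,0,0,0,0]]}}

```text
time_s: 11.7
tcp_pos: [0.5972, -0.0782, 0.0944]
eef_rot: [179.8, -0.5, 31.8]
contact_force: [0.4, 0.8, -0.5]
gripper_width: 0.0499
```

Call:
{"api": "carry_out", "payload": {"plan": [[-0.002,-0.0025,-0.007,0,0.008,0],[0,0,-0.001,0,0,0]]}}

```text
time_s: 11.87
tcp_pos: [0.5955, -0.0805, 0.0869]
eef_rot: [-180.0, -0.1, 31.9]
contact_force: [-0.3, 0.4, -0.8]
gripper_width: 0.0502
```

Call:
{"api": "carry_out", "payload": {"plan": [[0,0,-0.0005,0,0,0],[0,0,0,0,0,0],[0,0,0,0,0,0],[0,0,0,0,0,0],[0,0,0,0,0,0],[0,0,0,0,0,0],[0,0,0,0,0,0],[0,0,0,0,0,0]], "fingers": 1, "force": 30}}

```text
time_s: 12.53
tcp_pos: [0.5957, -0.0793, 0.088]
eef_rot: [-179.9, -0.2, 31.8]
contact_force: [1.5, -3.2, -4.0]
gripper_width: 0.0131
```

Call:
{"api": "carry_out", "payload": {"plan": [[0,0,-0.005,0,0,0],[0,0,-0.005,0,0,0],[0,0,-0.002,0,0,0]]}}

```text
time_s: 12.78
tcp_pos: [0.5959, -0.0795, 0.0779]
eef_rot: [-180.0, -0.3, 31.9]
contact_force: [-4.7, 2.9, 9.6]
gripper_width: 0.0137
```

Call:
{"api": "carry_out", "payload": {"plan": [[0,0,-0.002,0,0.004,0],[0,0,-0.001,0,0,0]]}}

```text
time_s: 12.95
tcp_pos: [0.596, -0.0793, 0.0779]
eef_rot: [-179.9, -0.1, 32.0]
contact_force: [-5.7, 2.3, 9.3]
gripper_width: 0.0138
```

Call:
{"api": "carry_out", "payload": {"plan": [[0,0,-0.002,0,0,-0.05],[0,0,-0.002,0,0,-0.08]]}}

```text
time_s: 13.12
tcp_pos: [0.5961, -0.0795, 0.0777]
eef_rot: [180.0, -0.2, 24.6]
contact_force: [-8.5, 3.1, 21.1]
gripper_width: 0.0138
```

Call:
{"api": "carry_out", "payload": {"plan": [[-0.0005,0,-0.0012,0,0,-0.08],[-0.0005,0,-0.0012,0,0,-0.08],[0,0,-0.0012,0,0,-0.08],[0,0,-0.0012,0,0,-0.08]]}}

```text
time_s: 13.45
tcp_pos: [0.596, -0.0799, 0.0782]
eef_rot: [179.8, -0.4, 5.5]
contact_force: [-4.6, 1.9, 8.7]
gripper_width: 0.0137
```

Call:
{"api": "carry_out", "payload": {"plan": [[-0.0005,0,-0.002,0,0.003,-0.085],[-0.0005,0,-0.0016,0,0,-0.085],[0,0,-0.0016,0,0,-0.085],[0,0,-0.0016,0,0,-0.085]]}}

```text
time_s: 13.78
tcp_pos: [0.596, -0.0803, 0.0777]
eef_rot: [179.8, -0.5, -14.8]
contact_force: [-6.1, 3.1, 15.5]
gripper_width: 0.0137
```

Call:
{"api": "carry_out", "payload": {"plan": [[0,0,-0.0016,0,0,-0.06],[0,0,-0.0016,0,0,-0.02],[0,0,-0.0014,0,0,0]]}}

```text
time_s: 14.03
tcp_pos: [0.5959, -0.0805, 0.0778]
eef_rot: [179.8, -0.6, -19.9]
contact_force: [-5.7, 2.6, 11.8]
gripper_width: 0.0137
```

```bash
python3 - <<'E'
from h import *
from plant import r
s=r.get_state(); print(s['time_s'],s['tcp_pos'],s['eef_rot'],s['contact_force'],s['moment'])
im=r.capture('wrist')[:,:,::-1]; cv2.imwrite('pics/w10.png',im)
c=cam(r,'wrist',s)
import pickle; pickle.dump((c,s),open('c10.pkl','wb'))
E
```

```text
14.0333 [ 0.5959074  -0.08045743  0.07777127] [179.76052265  -0.58998358 -19.91707846] [-5.67715369  2.64758111 11.80354274] [ 0.99892783  2.19685859 -0.01250518]
```

View pics/w10.png

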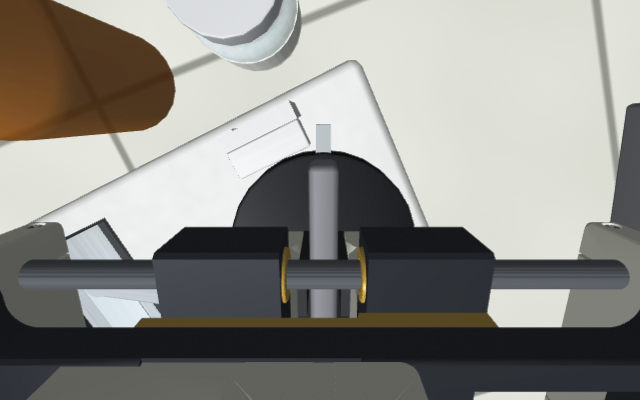

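The lug (323,135) is past the guard, and the dial is at about 0.97 rad. Letting the dial rise in grip, then releasing.

Call:
{"api": "carry_out", "payload": {"plan": [[0,0,0.004,0,0.005,0],[0,0,0.004,0,0,0],[0,0,0.002,0,0,0],[0,0,0,0,0,0]]}}

```text
time_s: 14.42
tcp_pos: [0.5958, -0.0803, 0.0879]
eef_rot: [179.7, -0.4, -19.9]
contact_force: [0.6, -0.8, 4.1]
gripper_width: 0.0136
```

Call:
{"api": "carry_out", "payload": {"plan": [[0,0,0.0005,0,0,0],[0,0,0,0,0,0],[0,0,0,0,0,0],[0,0,0,0,0,0],[0,0,0,0,0,0]], "fingers": 0.1}}

```text
time_s: 14.83
tcp_pos: [0.5961, -0.0807, 0.0881]
eef_rot: [179.7, -0.4, -19.9]
contact_force: [0.9, 0.7, -0.3]
gripper_width: 0.0378
```

Call:
{"api": "carry_out", "payload": {"plan": [[0,0,0.015,0,0.004,0],[0,0,0.025,0,0,0],[0,0,0.035,0,0,0],[-0.012,0.005,0.035,0,0,0.07],[-0.018,0.008,0.035,0,0,0.07],[-0.018,0.01,0.01,0,0,0.07],[-0.018,0.01,0,0,0,0.07],[-0.018,0.01,0,0,0,0.07],[0,0,0,0,0,0.07],[0,0,0,0,0,0],[0,0,0,0,0,0]]}}

```text
time_s: 15.75
tcp_pos: [0.5064, -0.0369, 0.2503]
eef_rot: [179.4, -0.3, 5.1]
contact_force: [-0.5, 0.2, -0.3]
gripper_width: 0.0395
```

```bash
python3 - <<'E'
from h import *
from plant import r
s=r.get_state(); print(s['time_s'],s['tcp_pos'],s['eef_rot'],s['contact_force'])
im=r.capture('wrist')[:,:,::-1]; cv2.imwrite('pics/w11.png',im)
im=r.capture('side')[:,:,::-1]; cv2.imwrite('pics/s11.png',cv2.resize(im[150:300,240:440],None,fx=4,fy=4,interpolation=cv2.INTER_CUBIC))
cv2.imwrite('pics/top11.png',r.capture('top')[:,:,::-1])
import pickle; pickle.dump((cam(r,'wrist',s),s),open('c11.pkl','wb'))
E
```

```text
15.75 [ 0.5064117  -0.03694349  0.25030808] [179.3568272   -0.266828     5.13739232] [-0.45695645  0.15519461 -0.30639717]
```

View pics/w11.png

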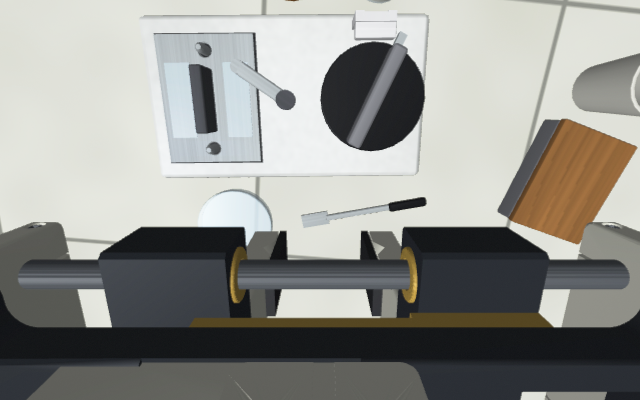

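View pics/s11.png

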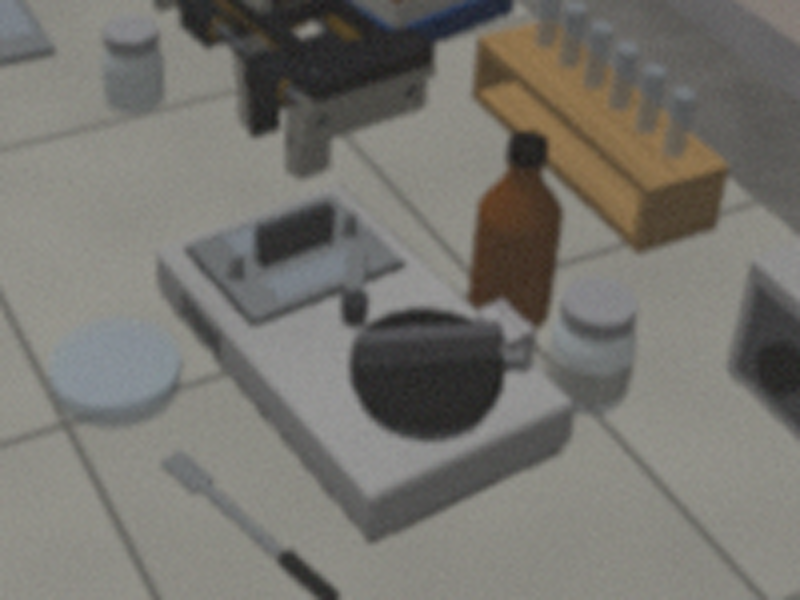

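View pics/top11.png

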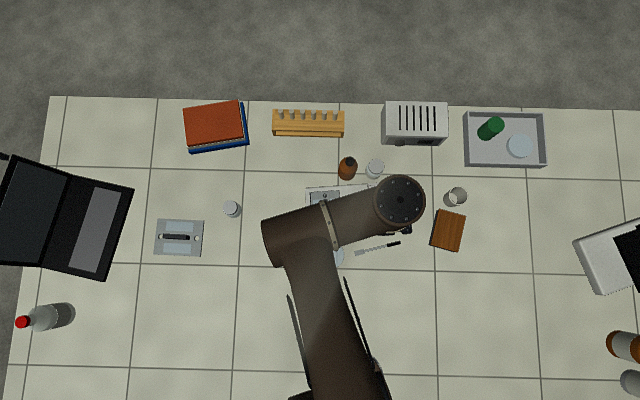

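The arm (tip at (235,65)) lies over the plate's edge, and the dial bar is in its second position. One last check of the dial's angle and bystanders before handing in.

```bash
python3 - <<'E'
from h import *
import pickle
c,s=pickle.load(open('c11.pkl','rb')); 
a=px2w(c,399,49,.106);b=px2w(c,356,143,.106);d=a-b;print('bar',np.linalg.norm(d),np.degrees(np.arctan2(d[1],d[0])),'dial',np.radians(30+5.7-np.degrees(np.arctan2(d[1],d[0]))))
a=px2w(c,235,64,.066);b=px2w(c,286,99.5,.066);d=a-b;print('arm',np.linalg.norm(d),np.degrees(np.arctan2(d[1],d[0]))-5.7,'deg from unit x')
q=[(154,33.5),(254,33.5),(260.5,161.5),(171,162)]
W=np.array([px2w(c,u,v,.056) for u,v in q]); print('plate',W.mean(0),np.linalg.norm(np.diff(W,axis=0),axis=1))
A=cv2.imread('pics/top0.png');B=cv2.imread('pics/top11.png')
for n,(u0,v0,u1,v1) in dict(jar_b=(220,198,245,220),box=(425,205,470,255),beaker=(440,183,470,210),reag_jar=(335,150,390,180),spat=(352,238,404,258)).items():
    print(n,cv2.absdiff(A[v0:v1,u0:u1],B[v0:v1,u0:u1]).mean().round(1))
E
```

```text
bar 0.08937431974188806 -18.37278116564503 dial 0.9437480670508832
arm 0.06051993148362011 55.284433862918384 deg from unit x
plate [0.57779818 0.08772348 0.056     ] [0.10038895 0.12987226 0.09945555]
jar_b 12.5
box 10.2
beaker 11.8
reag_jar 10.5
spat 15.0
```

```bash
python3 -c "
from plant import r
print(r.close_job())"
```

```text
the job is handed in; nothing more can be done
None
```

I fitted the small plate over both pins, turned the dial to its next position while holding it in, and handed the job in after about 16 s of the 59 s allowed. `close_job` reported no verdict.

**Plate:** I gripped it by its ridge, seated it and let go. On contact with the seat the force read 21 N. In the last wrist view both pins come through the holes. Measured at flush height, the plate came out 130 x 100 mm, centred within about 2 mm of the seat, so it lies flush as far as the camera can tell.

**Dial:** I gripped the bar and pushed the dial in about 10 mm. I turned it clockwise about 52°, with the vertical force between 9 and 21 N, then let it spring back out before releasing the bar.
- The bar in the last picture gives a dial angle of about 0.94 rad, while the hold-down arm (about 55°) and the tool's turn both give about 0.97. All are inside the 0.90–1.047 range.
- The lug is past the guard, and the arm lies over the plate's edge.

**Bystanders:** They look unmoved in the before and after pictures. My pixel-difference check was inconclusive: every region differed by 10 to 15 grey levels, and I had no reference for picture noise. The dish is mostly hidden in the last top view, so I checked it only in the side and wrist views, where it looks unmoved.

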